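Load the pair of square vials onto the microscope stage

TASK

Two square amber sample vials stand side by side, touching or nearly so, on one of the low grey rests. Pick the two up together in one grasp, keep them upright, and set them down as a pair, still side by side, in the middle of the shallow tray on the black sample stage, with their row running along the tray's long side. The round vials and the single square vial on the other rest are not part of the job.

Things in the scene. Friction and masses are not known exactly. Their poses are not given: they have to be found in the camera images.
- vial_a: One vial of the pair, 18 mm square, 55 mm tall: amber glass body 44 mm tall, white round cap 16 mm wide; 30 g. Origin: centre of its underside; z up, x and y square to its sides. It stands on a fixed rimless grey slab 70 x 130 mm, 20 mm high. vial_b stands beside it towards +y, centres 19 mm apart: the pair is 37 mm wide along y, 18 mm along x. Other things nearby are under 60 mm tall.
- vial_b: The other vial of the pair, 18 mm square, 55 mm tall: amber glass body 44 mm tall, white round cap 16 mm wide; 30 g. Origin: centre of its underside; z up, x and y square to its sides. It stands at vial_a's +y side, turned the same way.
- tray (a point): Centre of the inner floor of the aluminium tray fixed on the black stage, 40 mm above the table. y runs along the tray's long side, x along its short side, z up. Inside 100 mm (y) by 60 mm (x); rim 5 mm thick, 6 mm above the floor. The tray is empty; the stage's other parts are no higher than 41 mm above the table. The stage is fixed.

How it is judged:
On the way:
1. both vials are off the rest and in the air together (undersides more than 58 mm above the table at once) (height (world z) of each of vial_a, vial_b above 0.058 m), for 0.2 s.
At the end, for the whole second after the job is handed in: Both vials stand released, at rest, on the tray's floor, upright within 7 degrees, each within 20 mm of the tray's centre across and 33 mm along it, centres at most 28 mm apart, turned within 17 degrees of the long side, in a row along it (neither over 12 mm ahead of the other) (x of vial_a in the frame of tray between -0.02 and 0.02 m and y of vial_a in the frame of tray between -0.033 and 0.033 m and z of vial_a in the frame of tray between -0.004 and 0.006 m and angle between each of vial_a, vial_b's own z axis and vertical below 0.12 rad and linear speed of each of vial_a, vial_b below 0.02 m/s and angle between the y axis of each of vial_a, vial_b and the y axis of tray, either way round below 0.3 rad and x of vial_b in the frame of tray between -0.02 and 0.02 m and y of vial_b in the frame of tray between -0.033 and 0.033 m and z of vial_b in the frame of tray between -0.004 and 0.006 m and horizontal distance between vial_a and vial_b below 0.028 m and x of vial_b in the frame of vial_a between -0.012 and 0.012 m); the robot touches nothing.
It fails at once if a vial of the pair is tipped by more than 35 degrees (angle between any of vial_a, vial_b's own z axis and vertical above 0.61 rad).
It also fails if it takes over 40 s, if anything falls off the work surface, if the arm or the gripper's body presses on something with over 40 N, if the wrist force passes 120 N, or if a joint passes its speed limit or range.

ROBOT

A 7-joint arm with a two-finger parallel gripper is mounted at the origin on the work surface. World frame = base frame: x ahead of the robot, y to its left, z up, the work surface at z = 0. Lengths are in m, angles in rad, forces in N, time in s.
With the tool pointing down it reaches from about 0.35 to 0.9 m from the base axis. Payload 8.1 kg.
Tool frame: the origin (TCP) lies at the very end of the fingers, on their centre line; the grasp point (between the pads) lies 19 mm behind it (arm.tcp_to_grasp is the distance from the TCP to the grasp point, in m); z points along the fingers, y is the line along which they close (so a half turn about z gives the same grasp; the last joint's range is limited). The gripper opens to 92 mm and grips with 3 to 60 N. Pads are 19 mm wide; open, the fingers measure 130 mm over their backs; the gripper's body (75 mm by 190 mm) begins 47 mm behind the grasp point.
Start: joints at [1.112, 0.434, 0.025, 1.573, -0.012, 1.134, -0.075], TCP at [0.218, -0.586, 0.227] pointing down, gripper open.
Joint ranges: [-2.62, 2.62], [-0.44, 2.09], [-1.27, 1.32], [0.08, 2.57], [-1.32, 4.46], [0.12, 2], [-2.74, 2.74]. Speed limits (rad/s): [2.22, 2.22, 3.01, 3.01, 3.14, 3.14, 3.14].

INTERFACE

Orientations are given as a rotation vector (axis times angle).
In Python, from cell import arm gives the robot as it stands.
- The arm moves only by the tool hand_motion, called after "Call:" as name(argument=value, ...) on one line, values as JSON. Schema: {"type":"object","properties":{"moves":{"type":"string"},"grip_force":{"type":"number"},"only":{"type":"string"},"quiet":{"type":"boolean"},"lines":{"type":"string"}},"required":["moves"],"additionalProperties":false}. moves is a string of 1 to 10 rows, one to a line, with the numbers parted by commas; each row has 5 numbers: dx, dy, dz in shares of the most that a row can go, 1 being 50 mm, then a turn about the tool's z in fractions of the full range, 1 being 2 rad, then the opening from 0.0 (shut) to 1.0 (fully open); each row shifts and turns the commanded pose from where the row before left it, along the tool's axes as they then stand; what a row does not reach is not made up. A row lasts 1/10 s, in which the tool goes at most 0.05 m and 0.15 rad, less where a joint would pass 70% of its speed; a pose out of reach is approached as far as the arm can. The fingers move at their own pace and stop on an object; grip_force is the grip in N (left out, the last holds). Time passes only in rows, so rows that do not move let the fingers close. The tool returns the time, the measured TCP pose, the force, the opening and the grip force at its end. only (a regular expression) keeps the lines of the reply that match it, lines (a string "A,B") keeps lines A to B, and quiet returns only ok. A shift or turn number past 1, either way, is cut back to 1. Input that does not fit is refused with a message, and nothing moves.
- arm.observe(): the state, without advancing time (a new reading comes with each control period).
- arm.get_image(name): name is "scene" or "side" or "wrist"; returns a dict with "image" (480x640x3 uint8, blue, green, red), "fx", "fy", "cx", "cy" (pixels), "cam_to_world" (4x4, takes a point from camera to world coordinates); the wrist camera has in their place "mount" (4x4, takes a point from camera to tool coordinates, whose origin is the TCP and whose axes are the flange's). Camera axes: x right, y down, z forward; pixel columns grow to the right and rows downward; lengths in m; the calibration is good to about 2 mm. A picture is of the moment at which its call begins: read the wrist's pose just before it. There is no depth.
- arm.sign_off(): hands the job in; it is judged then, once.
The state is a dict: "clock": time; "joints": joint angles; "dq": joint speeds; "joint_efforts": joint torques, N m; "position": TCP position; "ee_rot": TCP orientation; "force": force on the tool from outside, world axes, zero at the start; "ft_torque": the same for the moment, N m; "width": opening from 0.0 (shut) to 1.0 (fully open); "gripper_force": force on a finger pad.
Only numpy, scipy, OpenCV 4.12 (cv2) and the standard library are available. Lean on these libraries where they do the work, as an engineer would, in place of code of your own. Each camera call takes 0.05 s, during which the arm holds its last target. There are 200 camera calls.

## Working session

There is one attempt and no reset: what is moved stays moved. The work goes in short steps, Python scripts to look and compute and a tool call to move; the robot and the scene stay as the last step left them, time stands still between calls to the robot, and variables do not carry over. Pictures are saved under pics/ and viewed, at most 10 in all, crops included, and the job is handed in when it is done.

```bash
ls; mkdir -p pics
```

Run:
```python
from cell import arm
import cv2,json,numpy as np
print({k:np.round(v,3).tolist() for k,v in arm.observe().items()})
for n in("scene","side"):
    d=arm.get_image(n);cv2.imwrite(f"pics/{n}1.png",d["image"]);print(n,d["fx"],d["fy"],d["cx"],d["cy"],np.round(d["cam_to_world"],4).tolist())
```

```text
cell.py
pics
{'clock': 0.0, 'joints': [1.112, 0.435, 0.025, 1.574, -0.012, 1.134, -0.075], 'dq': [-0.001, -0.0, -0.001, 0.001, -0.0, -0.001, 0.0], 'joint_efforts': [-0.001, -66.786, 0.985, -31.446, -0.061, 0.043, 0.0], 'position': [0.218, -0.585, 0.226], 'ee_rot': [-3.09, -0.556, 0.001], 'force': [0.421, 0.793, -0.454], 'ft_torque': [-0.023, -0.032, -0.029], 'gripper_force': 0.0, 'width': 1.001}
scene 479.7113660109852 479.7113660109852 318.22732033689715 239.54964831833152 [[0.4057, 0.5581, -0.7239, 1.0837], [0.9138, -0.263, 0.3093, -0.2272], [-0.0178, -0.787, -0.6167, 0.5183], [0.0, 0.0, 0.0, 1.0]]
side 482.3170022918394 482.3170022918394 323.1675820774791 243.26657378584812 [[0.964, -0.1749, 0.2004, 0.387], [-0.2651, -0.6931, 0.6703, -0.5236], [0.0217, -0.6993, -0.7145, 0.6456], [0.0, 0.0, 0.0, 1.0]]
```

View pics/scene1.png

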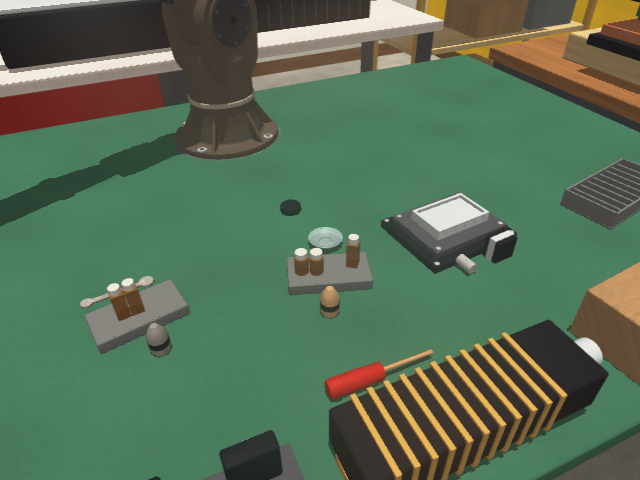

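View pics/side1.png

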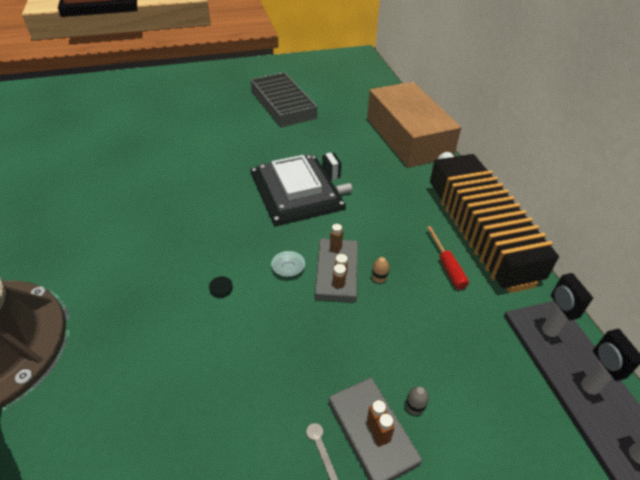

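The pair is on the left rest: scene about (126,300), side about (381,420). The tray is at scene (451,215) and side (297,176). I'll enlarge both to read exact pixels.

Run:
```python
import cv2,numpy as np
def c(n,x,y,w,h,s): return cv2.resize(cv2.imread(f"pics/{n}1.png")[y:y+h,x:x+w],None,fx=s,fy=s,interpolation=cv2.INTER_CUBIC)
# 400x300 tiles
t=[c("scene",80,265,100,75,4),c("side",330,370,100,75,4),c("scene",390,180,100,75,4),c("side",250,140,100,75,4)]
cv2.imwrite("pics/m.png",np.vstack([np.hstack(t[:2]),np.hstack(t[2:])]))
```

```text
(no output)
```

View pics/m.png

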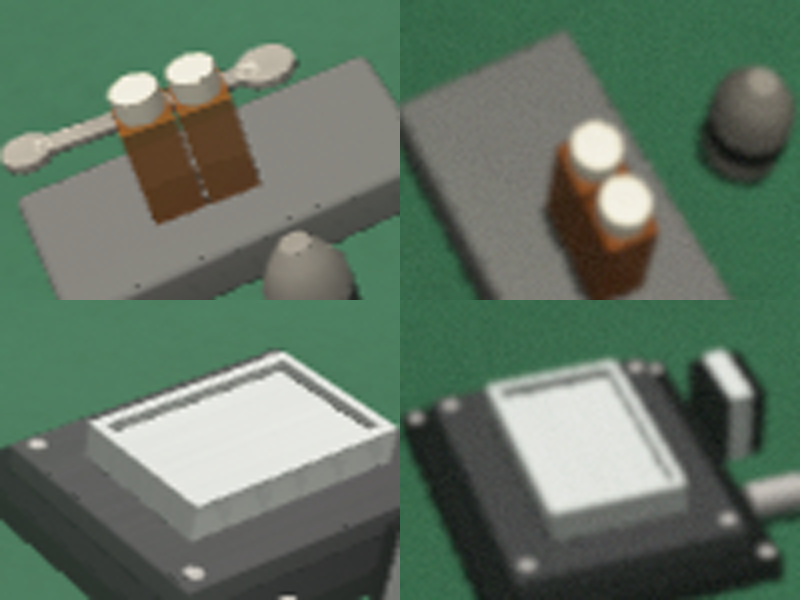

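Cap centres in the scene view are (113.5,287) and (127.5,282), and in the side view (386.3,420.3) and (379,406.3). The tray rim corners are also readable. Next I triangulate.

Create h.py:
```python
import numpy as np,cv2
from cell import arm
from scipy.spatial.transform import Rotation as R
def P(d,T): return np.array([[d["fx"],0,d["cx"]],[0,d["fy"],d["cy"]],[0,0,1]])@np.linalg.inv(T)[:3]
def tri(P1,a,P2,b):
    X=cv2.triangulatePoints(P1,P2,np.array(a,float).T.copy(),np.array(b,float).T.copy());X=X/X[3]
    e=[np.abs((p@X)[:2]/(p@X)[2]-np.array(q).T).max(0).round(1) for p,q in((P1,a),(P2,b))]
    return X[:3].T,e
def tool():
    o=arm.observe();T=np.eye(4);T[:3,:3]=R.from_rotvec(o["ee_rot"]).as_matrix();T[:3,3]=o["position"];return T
```

Run:
```python
from h import *
s,d=arm.get_image("scene"),arm.get_image("side")
a=[(113.5,287),(127.5,282),(412.5,211.3),(460.5,193),(489,212),(438.2,232)]
b=[(386.3,420.3),(379,406.3),(288.3,193.8),(272,161.3),(303,155.5),(321.5,186.8)]
X,e=tri(P(s,s["cam_to_world"]),a,P(d,d["cam_to_world"]),b)
print(X.round(4),e); t=X[2:].mean(0);print("tray",t, "pair",X[:2].mean(0))
print([ (i,np.linalg.norm(X[2+i]-X[2+(i+1)%4]).round(4),np.degrees(np.arctan2(*(X[2+(i+1)%4]-X[2+i])[1::-1])).round(1)) for i in range(4)])
v=X[1]-X[0];print(np.linalg.norm(v),np.degrees(np.arctan2(v[1],v[0])))
T=tool();print(T.round(4)); w=arm.get_image("wrist");print(w["mount"],w["fx"])
for n,q in(("pair",X[:2].mean(0)),("tray",t)): print(n,T[:3,:3].T@(q-T[:3,3]))
cv2.imwrite("pics/w1.png",w["image"])
```

```text
[[ 0.5413 -0.2974  0.0746]
 [ 0.5389 -0.2786  0.0748]
 [ 0.5258  0.1879  0.0443]
 [ 0.5153  0.2961  0.046 ]
 [ 0.5834  0.3039  0.0443]
 [ 0.5938  0.1929  0.0446]] [array([0.9, 0.6, 0.6, 0.4, 0.6, 0.6]), array([1. , 0.7, 0.6, 0.4, 0.6, 0.6])]
tray [0.55456249 0.24518031 0.04482001] pair [ 0.54010392 -0.28798346  0.07470727]
[(0, np.float64(0.1087), np.float64(95.5)), (1, np.float64(0.0686), np.float64(6.6)), (2, np.float64(0.1115), np.float64(-84.7)), (3, np.float64(0.0682), np.float64(-175.8))]
0.018941574843507173 97.14614207622593
[[ 9.374e-01  3.482e-01 -4.000e-04  2.176e-01]
 [ 3.482e-01 -9.374e-01  8.000e-04 -5.856e-01]
 [-1.000e-04 -8.000e-04 -1.000e+00  2.263e-01]
 [ 0.000e+00  0.000e+00  0.000e+00  1.000e+00]]
[[-3.15860008e-04 -9.56903903e-01 -2.90404580e-01  7.85286032e-02]
 [ 9.99999930e-01 -3.60009248e-04  9.86012999e-05 -1.42972667e-04]
 [-1.98900303e-04 -2.90404528e-01  9.56903950e-01 -1.57667307e-01]
 [ 0.00000000e+00  0.00000000e+00  0.00000000e+00  1.00000000e+00]] 339.1958617930697
pair [ 0.40602486 -0.16657988  0.15167001]
tray [ 0.60523198 -0.66131744  0.18195494]
```

The measurements agree with the text: cap tops are at 0.0747 (text 0.075), the rim is at 0.045 (text 0.046), cap spacing is 18.9 mm, and the rim is about 110 x 69. The row's yaw is about 97° and the tray's about 95.4°. I'll move to hover over the pair.

The manual's scale: shifts go in shares of 50 mm and turns go in shares of 2 rad. Converting my numbers, 0.036 m is 0.72, 0.004 m is 0.08.

Call:
hand_motion(moves="0.72,-0.3,0.08,0,1\n0.72,-0.3,0.08,0,1\n0.72,-0.3,0.08,0,1\n0.72,-0.3,0.08,0,1\n0.72,-0.3,0.08,0,1\n0.72,-0.3,0.08,0,1\n0.72,-0.3,0.08,0,1\n0.72,-0.3,0.08,0,1\n0.72,-0.3,0.08,0,1\n0.72,-0.3,0.08,0,1", grip_force=25)

```text
clock: 1.25
position: [0.5038, -0.3187, 0.1866]
ee_rot: [3.092, 0.556, -0.0]
force: [-0.1, -0.2, 0.5]
width: 1.002
gripper_force: 0.0
```

Call:
hand_motion(moves="0.6,-0.24,0.1,0,1\n0.32,-0.1,0.1,0,1\n0,0,0,0.05,1\n0,0,0,0.066,1\n0,0,0,0,1\n0,0,0,0,1\n0,0,0,0,1")

```text
clock: 1.95
position: [0.5398, -0.2885, 0.1767]
ee_rot: [3.135, 0.198, -0.0]
force: [-0.4, -0.4, 0.7]
width: 0.999
gripper_force: 0.0
```

Run:
```python
from h import *
T=tool();w=arm.get_image("wrist");cv2.imwrite("pics/w2.png",w["image"]);np.savez("pics/w2.npz",T=T)
print(T.round(4))
p=P(w,T@w["mount"])
for q in([.5413,-.2974,.075],[.5389,-.2786,.075]): x=p@np.r_[q,1];print(x[:2]/x[2])
```

```text
[[ 9.921e-01  1.256e-01 -2.000e-04  5.398e-01]
 [ 1.256e-01 -9.921e-01 -2.000e-04 -2.885e-01]
 [-2.000e-04  2.000e-04 -1.000e+00  1.767e-01]
 [ 0.000e+00  0.000e+00  0.000e+00  1.000e+00]]
[331.17488212 237.67899991]
[307.4425934  237.71362759]
```

View pics/w2.png

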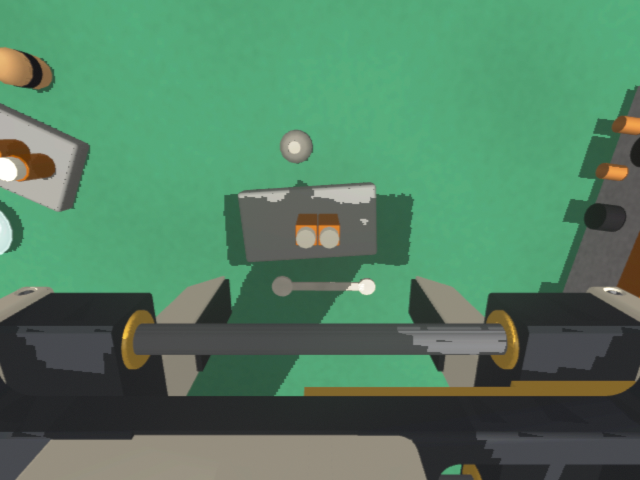

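The caps are at (306,239) and (329,239), within 2 px of the prediction. The rest edges slope about -3.6°, so I'll zoom in to check the pair's yaw.

Run:
```python
import cv2
i=cv2.imread("pics/w2.png")[180:270,260:380]
cv2.imwrite("pics/w2z.png",cv2.resize(i,None,fx=6,fy=6,interpolation=cv2.INTER_CUBIC))
```

```text
(no output)
```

View pics/w2z.png

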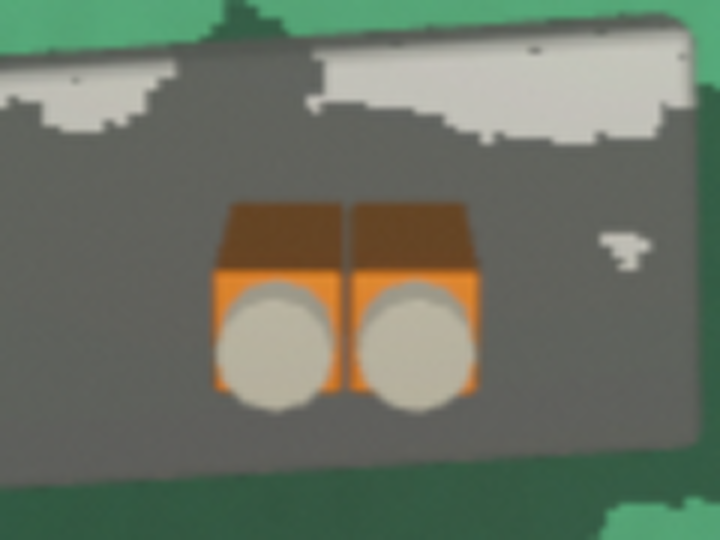

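The pair is square to the tool, so no extra turn is needed. I'll descend and grip along the row.

To row units: 0.03 m is 0.6, -0.001 m is -0.02.

Call:
hand_motion(moves="0,-0.02,0.6,0,1\n0,0,0.6,0,1\n0,0,0.6,0,0.8\n0,0,0.6,0,0.7\n0,0,0.36,0,0.6\n0,0,0.2,0,0.6\n0,0,0,0,0.6\n0,0,0,0,0.6", grip_force=20)

```text
clock: 2.8
position: [0.5405, -0.2873, 0.0295]
ee_rot: [3.135, 0.195, 0.002]
force: [0.6, 0.9, 1.1]
width: 0.603
gripper_force: 0.0
```

Call:
hand_motion(moves="0,0,0,0,0.45\n0,0,0,0,0.42\n0,0,0,0,0.38\n0,0,0,0,0.3\n0,0,0,0,0.3\n0,0,0,0,0.3\n0,0,0,0,0.3\n0,0,0,0,0.3")

```text
clock: 3.6
position: [0.5404, -0.287, 0.0294]
ee_rot: [3.135, 0.194, 0.001]
force: [-0.9, 0.9, 6.7]
width: 0.393
gripper_force: 20.0
```

To row units: -0.02 m is -0.4, -0.015 m is -0.3.

Call:
hand_motion(moves="0,0,-0.1,0,0.3\n0,0,-0.2,0,0.3\n0,0,-0.3,0,0.3\n0,0,-0.4,0,0.3\n0,0,-0.4,0,0.3\n0,0,-0.2,0,0.3\n0,0,0,0,0.3\n0,0,0,0,0.3")

```text
clock: 4.4
position: [0.5398, -0.2869, 0.1086]
ee_rot: [3.136, 0.194, -0.0]
force: [-0.4, 0.3, -0.7]
width: 0.392
gripper_force: 20.0
```

Run:
```python
from h import *
w=arm.get_image("side");cv2.imwrite("pics/s3.png",cv2.resize(w["image"][280:480,260:500],None,fx=3,fy=3))
```

```text
(no output)
```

View pics/s3.png

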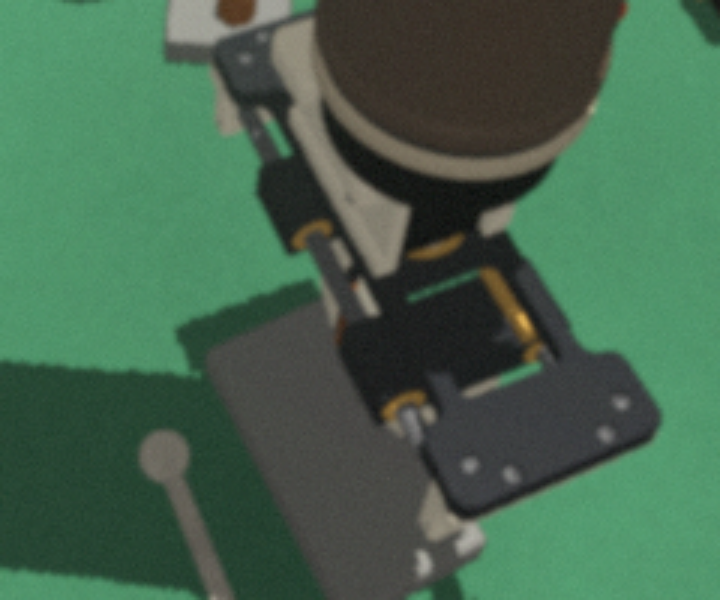

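The gripper hides the vials, but the rest is empty below it and the width holds at 0.392, so both were lifted. I'll carry them over the other rest with extra height.

To row units: -0.027 m is -0.54, -0.01 m is -0.2.

Call:
hand_motion(moves="0.04,-0.2,-0.2,0,0.3\n0.08,-0.54,-0.2,0,0.3\n0.08,-0.54,0,0,0.3\n0.08,-0.54,0,0,0.3\n0.08,-0.54,0,0,0.3\n0.08,-0.54,0,0,0.3\n0.08,-0.54,0,0,0.3\n0.08,-0.54,0,0,0.3\n0.08,-0.54,0,0,0.3\n0.08,-0.54,0,0,0.3")

```text
clock: 5.45
position: [0.546, -0.0292, 0.1287]
ee_rot: [-3.135, -0.195, 0.001]
force: [-0.2, 0.1, -1.4]
width: 0.392
gripper_force: 20.0
```

Call:
hand_motion(moves="0.08,-0.54,0,0,0.3\n0.08,-0.54,0,0,0.3\n0.08,-0.54,0,0,0.3\n0.08,-0.54,0,0,0.3\n0.08,-0.54,0,0,0.3\n0.08,-0.54,0,0,0.3\n0.08,-0.54,0,0,0.3\n0.08,-0.4,0,0,0.3\n0,0,0,0.015,0.3\n0,0,0,0,0.3")

```text
clock: 6.45
position: [0.5518, 0.1807, 0.1285]
ee_rot: [3.138, 0.148, -0.001]
force: [-0.4, -0.1, -1.0]
width: 0.388
gripper_force: 20.0
```

Call:
hand_motion(moves="0,0,0,0,0.3\n0,0,0,0,0.3")

```text
clock: 6.65
position: [0.5524, 0.179, 0.1287]
ee_rot: [3.138, 0.145, -0.0]
force: [0.5, 0.1, -1.2]
width: 0.389
gripper_force: 20.0
```

Run:
```python
from h import *
T=tool();print(T.round(4));t=np.array([.5546,.2452,.04]);print(T[:3,:3].T@(t-T[:3,3]))
w=arm.get_image("wrist");cv2.imwrite("pics/w4.png",w["image"])
p=P(w,T@w["mount"]);u=np.radians(5.4);A=np.array([[np.cos(u),-np.sin(u)],[np.sin(u),np.cos(u)]])
for q in((-.035,-.055),(-.035,.055),(.035,.055),(.035,-.055)):
  x=p@np.r_[t[:2]+A@q,.046,1];print(q,(x[:2]/x[2]).round(1))
```

```text
[[ 9.957e-01  9.230e-02 -2.000e-04  5.524e-01]
 [ 9.230e-02 -9.957e-01 -7.000e-04  1.790e-01]
 [-2.000e-04  6.000e-04 -1.000e+00  1.287e-01]
 [ 0.000e+00  0.000e+00  0.000e+00  1.000e+00]]
[ 0.00829096 -0.06581917  0.08867852]
(-0.035, -0.055) [305.9 278.5]
(-0.035, 0.055) [162.7 278.9]
(0.035, 0.055) [149.1 187.7]
(0.035, -0.055) [304.5 187.3]
```

View pics/w4.png

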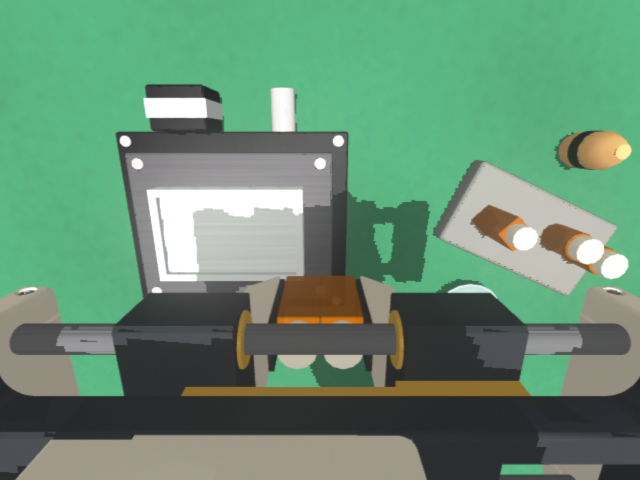

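The image shows both vials upright in the grasp. The tray rim corners, about (150,190), (302,188) and (160,281), match the prediction and are square to the tool. I'll move over the tray centre and partly down.

To row units: -0.022 m is -0.44, 0.02 m is 0.4.

Call:
hand_motion(moves="0.04,-0.44,0,0,0.3\n0.08,-0.44,0,0,0.3\n0.04,-0.44,0,0,0.3\n0,0,0.4,0,0.3\n0,0,0.4,0,0.3\n0,0,0.3,0,0.3\n0,0,0.2,0,0.3\n0,0,0,0,0.3\n0,0,0,0,0.3\n0,0,0,0,0.3")

```text
clock: 7.7
position: [0.5549, 0.2468, 0.0646]
ee_rot: [-3.138, -0.147, -0.002]
force: [-0.1, -0.2, -1.1]
width: 0.389
gripper_force: 20.0
```

Position is within 2 mm of the target. Contact is expected at TCP z ≈ 0.049.

To row units: 0.006 m is 0.12, 0.004 m is 0.08.

Call:
hand_motion(moves="0,0.02,0.12,0,0.3\n0,0,0.08,0,0.3\n0,0,0.04,0,0.3\n0,0,0.02,0,0.3\n0,0,0.02,0,0.3\n0,0,0,0,0.3\n0,0,0,0,0.3")

```text
clock: 8.4
position: [0.5544, 0.2457, 0.0498]
ee_rot: [3.138, 0.147, 0.0]
force: [0.3, -0.8, -0.8]
width: 0.391
gripper_force: 20.0
```

To row units: 0.001 m is 0.02.

Call:
hand_motion(moves="0,0,0.02,0,0.3\n0,0,0,0,0.3\n0,0,0,0,0.3")

```text
clock: 8.7
position: [0.5545, 0.2457, 0.0494]
ee_rot: [-3.138, -0.147, -0.001]
force: [-2.0, -0.2, 6.2]
width: 0.39
gripper_force: 20.0
```

Call:
hand_motion(moves="0,0,0.01,0,0.3\n0,0,0,0,0.3\n0,0,0,0,0.3")

```text
clock: 9.0
position: [0.5545, 0.2458, 0.0494]
ee_rot: [-3.138, -0.147, -0.001]
force: [-2.8, -1.4, 10.7]
width: 0.388
gripper_force: 20.0
```

The force rose to 10.7 N, so the pair is on the tray floor. I'll release slowly, then retreat.

To row units: -0.0005 m is -0.01.

Call:
hand_motion(moves="0,0,-0.01,0,0.38\n0,0,0,0,0.40\n0,0,0,0,0.42\n0,0,0,0,0.45\n0,0,0,0,0.5\n0,0,0,0,0.55\n0,0,0,0,0.58\n0,0,0,0,0.58", grip_force=5)

```text
clock: 9.8
position: [0.5543, 0.2456, 0.0487]
ee_rot: [3.138, 0.147, -0.0]
force: [0.4, -0.3, -0.1]
width: 0.58
gripper_force: 0.0
```

Call:
hand_motion(moves="0,0,-0.1,0,0.58\n0,0,-0.2,0,0.58\n0,0,-0.4,0,0.58\n0,0,-0.6,0,0.7\n0,0,-0.6,0,0.8\n-0.6,0,-0.4,0,0.8\n-0.6,0,0,0,0.8\n0,0,0,0,0.8\n0,0,0,0,0.8")

```text
clock: 10.7
position: [0.4946, 0.2402, 0.1648]
ee_rot: [-3.138, -0.148, -0.002]
force: [0.3, -0.4, -0.6]
width: 0.797
gripper_force: 0.0
```

Run:
```python
from h import *
T=tool();w=arm.get_image("wrist");s=arm.get_image("scene")
t=[cv2.resize(w["image"][90:290,180:446],(800,600))[:,:],]
a=cv2.resize(w["image"],(400,300));b=cv2.resize(s["image"][165:255,390:510],(400,300),interpolation=cv2.INTER_CUBIC)
cv2.imwrite("pics/f.png",np.hstack([a,b]));cv2.imwrite("pics/w5.png",w["image"]);print(T[:3,3])
```

```text
[0.49458603 0.2401605  0.16481874]
```

View pics/f.png

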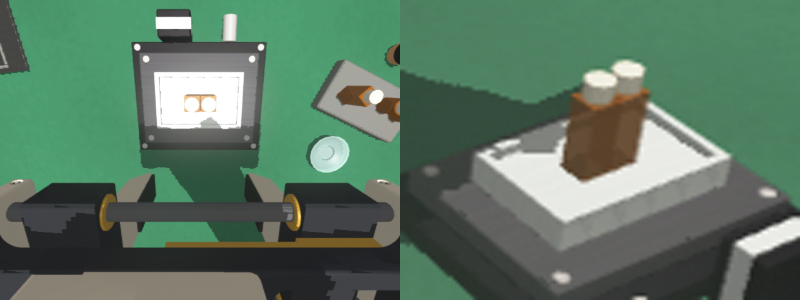

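The pair stands upright side by side in the middle of the tray: caps at about (191,104) and (209,104) in the half-size wrist view, tray spanning 155–243. The row is parallel to the long side and the gripper is clear.

```bash
python3 -c "
from cell import arm
print(arm.sign_off())"
```

```text
the job is handed in; nothing more can be done
None
```

The two vials were lifted in one grasp, set down upright side by side in the middle of the tray with their row along its long side, and handed in at about 10.7 s with the gripper clear; sign-off returned no verdict.

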